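Clamp a re-soled sanding block until the torque knob clicks

TASK

The abrasive sole of the wooden sanding block has just been glued back on: lay the block, sole down, lengthwise on the bed of the green glue clamp, between the side rails and pushed fully home against the end stops under the black jaw pad. Then turn the red knob clockwise until the jaw grips the block and the slip clutch has clicked at least once (the white line on the knob has slipped at least one full scale step past the yellow mark on the collar), stopping within half a turn of the first click. Leave the block clamped, let go of everything, and do not disturb the red-lidded glitter jar or the mug.

Things in the scene. Friction and masses are not known exactly. Their poses are not given: they have to be found in the camera images.
- sanding_block: Loose plain wooden sanding block 40 (x) x 85 (y) x 31 mm high, about 0.09 kg, reddish sole underneath, the same end for end. Origin: centre of its underside; y along its length, z up. It starts flat on the table, sole down.
- glue_clamp: Green glue clamp fixed to the table. Origin on the table under the jaw pad; x runs along the clamp from its open front (-x, towards the robot) to its column, y across, z up. Base plate x = -90 to +100 mm, 100 mm wide; its top, the bed, is at z = 14 mm. Column x = +55 to +95 mm, 85 mm high, carries collar and knob.
- block_home (a point): Point on the clamp bed (clamp x = -14.5, y = 0, z = 14 mm; axes as the clamp's) where the block's origin lies when home, the block's length along clamp x and its end against the two steel end stops (faces at clamp x = +28 mm, 14 mm high above the bed).
- rail_entry (a point): Point on the bed midway between the mouths of the two steel side rails, clamp x = -8, y = 0, z = 14 mm. The rails are 46 mm apart, 8 mm high above the bed and run from here to the end stops; lead-ins in front flare to about 58 mm at clamp x = -24 mm. The bed in front of that is clear: a block set down there can be slid in towards +x.
- clamp_jaw: Steel jaw with black pad on a vertical slide. Origin: underside of the pad at clamp x = y = 0; pad x = -5 to +25 mm, y = +-17 mm; its 26 mm wide arm (top 18 mm above the pad's underside) runs from x = -4 mm back to the column. It starts 5 to 9 mm above the top of a block on the bed; turning the collar clockwise lowers it 2.5 mm per rad.
- spindle (a joint): Turn (rad) of the dark collar under the knob, 54 mm across, 5 mm high, clockwise from above positive; starts between -0.8 and 0.8, range -1.5 to 5.6. It drives the jaw. Drag about 0.085 N m; it stays where it is left and does not unwind when the knob is released.
- clutch_knob (a joint): Slip (rad) of the red knob relative to the collar, 0 at the start, clockwise from above positive. The clutch carries the collar round with the knob up to 0.14 N m, then slips smoothly; every 0.52 rad (30 degrees, one white scale step) of slip counts as one click. At 0 the white line on the knob points at the collar's yellow mark.
- knob_grip (a point): Middle of the red round ribbed knob, on its upright axis: clamp x = +75 mm, y = 0, z = 108 mm. The knob is 41 mm across, 26 mm high (z = 95 to 121 mm), free all round and above, stays at this height and can be gripped at any angle; the collar top is at z = 94 mm.
- glitter_jar: Loose bystander: small clear jar with a red lid, 49 x 48 x 65 mm. Origin: centre of its underside.
- mug: Loose bystander: blue mug with a handle, 82 x 117 x 91 mm. Origin: centre of its underside.
Not all that is in view belongs to the job. Several things have the shape of the sanding_block; the one meant has the colours described above.

How it is judged:
By the outcome, as a careful person would: the job done as asked, in the order asked, and still so for the second after the job is handed in, with the robot touching nothing.
It also fails if it takes over 69 s, if anything falls off the work surface, if the arm or the gripper's body presses on something with over 40 N, if the wrist force passes 120 N, or if a joint passes its speed limit or range.

ROBOT

A 7-joint arm with a two-finger parallel gripper is mounted at the origin on a cart in front of the work surface, level with it; the furniture and walls round the work are solid. World frame = base frame: x ahead of the robot, y to its left, z up, the work surface at z = 0. Lengths are in m, angles in rad, forces in N, time in s.
With the tool pointing down it reaches from about 0.4 to 0.85 m from the base axis. Payload 6.9 kg.
Tool frame: the origin (TCP) lies at the very end of the fingers, on their centre line; the grasp point (between the pads) lies 19 mm behind it; z points along the fingers, y is the direction in which the jaws open and shut (so a half turn about z gives the same grasp; the last joint's range is limited). The gripper opens to 85 mm and grips with 20 to 120 N. Pads are 22 mm wide; open, the fingers measure 114 mm over their backs; the gripper's body (76 mm by 85 mm) begins 54 mm behind the grasp point. The pads swing forward as they close: fully open they stand 13 mm farther back than shut.
Start: joints at [-1.085, 0.507, -0.238, 1.5, 0.126, 1.149, -0.155], TCP at [0.232, 0.58, 0.231] pointing down, gripper open.
Joint ranges: [-3.08, 3.08], [-0.24, 2.05], [-1.43, 1.35], [0, 2.5], [-1.52, 4.66], [0.17, 1.96], [-2.89, 2.89]. Speed limits (rad/s): [2.39, 2.39, 3.14, 3.14, 3.14, 3.14, 3.14].

INTERFACE

Orientations are given as a unit quaternion [w, x, y, z].
In Python, from station import ctrl gives the robot as it stands. Calls block until the motion is done:
- ctrl.movep(position, orientation): joint-space move of the TCP to a pose.
- ctrl.line_to(position, ori=None, max_speed=0.15): straight line of the TCP; ori=None keeps the orientation; max_speed is the mean speed in m/s.
- ctrl.move_j(angles): joint-space move.
- ctrl.ungrasp() and ctrl.grab(force=None): open the fingers fully, or close them until they stop; force is the grip in N (None keeps the last).
- ctrl.dwell(seconds).
- ctrl.ik(position, orientation): joint angles nearest the present ones, or None.
- ctrl.sense(): the state.
- ctrl.snapshot(name): name is "scene" or "top" or "wrist"; returns the picture (384x512x3 uint8, blue, green, red); there is no depth.
- ctrl.camera_info(name): a dict with "fov_y" (degrees; the focal length in pixels is half the picture's height over the tangent of half this angle, whatever the lens; pixels are square), "cx", "cy" (the principal point, pixels), "xyz" and "attitude" of the camera in the world; the wrist camera has in their place "mount" (4x4, takes a point from camera to tool coordinates, whose origin is the TCP and whose axes are the flange's). Camera axes: x right, y up, looking along -z (the intrinsics and any distortion apply to the point x, -y, -z); pixel columns grow to the right and rows downward; lengths in m; the calibration is good to about 2 mm. A picture is of the moment at which its call begins: read the wrist's pose just before it. camera_info takes no time and is no camera call.
A pose or a line that the arm cannot do raises ctrl.IKError and nothing moves.
- ctrl.hand_in(): hands the job in, once; it reports no verdict.
The state is a dict: "time_s": time; "joint_positions": joint angles; "joint_vel": joint speeds; "tau": joint torques, N m; "tcp_pos": TCP position; "tool_rot": TCP orientation; "force": force on the tool from outside, world axes, zero at the start; "ft_torque": the same for the moment, N m; "gripper_width": finger opening in m.
Only numpy, scipy, OpenCV 4.12 (cv2) and the standard library are available. Lean on these libraries where they do the work, as an engineer would, in place of code of your own. Each camera call takes 0.05 s, during which the arm holds its last target. There are 200 camera calls.

## Working session

There is one attempt and no reset: what is moved stays moved. The work goes in short steps, each a Python script; the robot and the scene stay as the last script left them, time stands still between calls to the robot, and variables do not carry over. Pictures are saved under pics/ and viewed, about 8 in all and at most 12, crops included, and the job is handed in when it is done.

```bash
mkdir -p pics; ls; python3 - <<'E'
from station import ctrl
import cv2,numpy as np
a=ctrl.snapshot("scene");b=ctrl.snapshot("top")
cv2.imwrite("pics/a.png",a);cv2.imwrite("pics/b.png",b)
for n in("scene","top","wrist"):print(n,ctrl.camera_info(n))
s=ctrl.sense();print(s)
E
```

```text
pics
scene {'fov_y': 49.99114532720762, 'cx': 258.8406075527889, 'cy': 192.0523136571367, 'xyz': array([-0.068767  , -0.72409912,  0.98725234]), 'attitude': array([ 0.85745299,  0.3492176 , -0.133401  , -0.35358962])}
top {'fov_y': 47.64485819101962, 'cx': 260.1405737798822, 'cy': 193.438015941566, 'xyz': array([ 0.27587821, -0.08262051,  1.56354724]), 'attitude': array([-0.69516362, -0.05966818,  0.05192196,  0.71448678])}
wrist {'fov_y': 70.2105260643943, 'cx': 252.93101907490166, 'cy': 192.12165388266683, 'mount': array([[-1.64200755e-03,  9.59254437e-01,  2.82538898e-01,
         7.21201047e-02],
       [ 9.99998652e-01,  1.57849983e-03,  4.52406257e-04,
        -3.01116074e-04],
       [-1.20148941e-05,  2.82539260e-01, -9.59255736e-01,
        -1.42513503e-01],
       [ 0.00000000e+00,  0.00000000e+00,  0.00000000e+00,
         1.00000000e+00]])}
{'time_s': 0.1, 'joint_positions': array([-1.08548061,  0.50824795, -0.23752427,  1.5010555 ,  0.12571337,
        1.14888942, -0.15476885]), 'joint_vel': array([ 1.30612186e-03, -1.80694348e-03, -7.28808788e-04, -3.64903241e-03,
        9.15767310e-04,  2.66710711e-05, -3.99568802e-04]), 'tau': array([-5.23162162e-03, -6.21838260e+01, -2.19478615e+00, -2.50201696e+01,
        1.24971636e-02,  7.83110823e-03,  3.21930054e-05]), 'tcp_pos': array([0.23162416, 0.58000292, 0.23051215]), 'tool_rot': array([-1.29415698e-04,  1.88746436e-01,  9.82025526e-01, -7.94910341e-04]), 'force': array([ 0.12380921,  0.29060922, -0.16200495]), 'ft_torque': array([0.01668328, 0.02956087, 0.0057429 ]), 'gripper_width': 0.0853151599375511}
```

View pics/a.png

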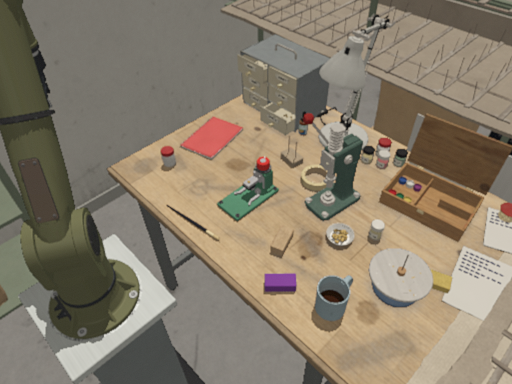

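View pics/b.png

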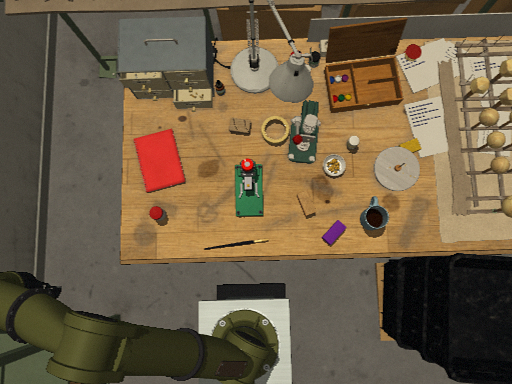

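The scene view shows the clamp at about (250,190), the plain wooden block at (283,242), the jar at (168,158) and the mug at (333,297). The purple and yellow blocks are decoys. In the top view the block is at (306,204) and the clamp at (249,190), with its knob at (248,164).

```bash
cat > h.py <<'E'
from station import ctrl
import cv2,numpy as np
from scipy.spatial.transform import Rotation as R
def rot(q): return R.from_quat([q[1],q[2],q[3],q[0]]).as_matrix()
def campose(n,s=None):
    c=ctrl.camera_info(n)
    if n!="wrist": return c,rot(c["attitude"]),np.array(c["xyz"])
    M=c["mount"];Rt=rot(s["tool_rot"]);return c,Rt@M[:3,:3],Rt@M[:3,3]+s["tcp_pos"]
def px2w(n,uv,z,s=None):
    c,Rc,p=campose(n,s);f=192/np.tan(np.radians(c["fov_y"]/2))
    d=Rc@np.array([(uv[0]-c["cx"])/f,-(uv[1]-c["cy"])/f,-1]);return p+d*(z-p[2])/d[2]
def w2px(n,P,s=None):
    c,Rc,p=campose(n,s);f=192/np.tan(np.radians(c["fov_y"]/2))
    d=Rc.T@(np.asarray(P)-p);return c["cx"]+f*d[0]/-d[2],c["cy"]-f*d[1]/-d[2]
def down(th):
    "tool pointing down, tool x axis at heading th (world), y = jaws dir at th-90deg"
    x=np.array([np.cos(th),np.sin(th),0]);z=np.array([0,0,-1.]);y=np.cross(z,x)
    q=R.from_matrix(np.c_[x,y,z]).as_quat();return np.array([q[3],*q[:3]])
def crop(img,x,y,w,h,k): return cv2.resize(img[y:y+h,x:x+w],None,fx=k,fy=k,interpolation=cv2.INTER_CUBIC)
E
python3 - <<'E'
from h import *
for n,t,uv,z in[("top","block",(306,204),.031),("scene","block",(283,239),.031),("top","knob",(248,164),.121),("scene","knob",(263,160),.121),("top","frontL",(236,216),.014),("top","frontR",(263,216),.014),("scene","f1",(219,203),.014),("scene","f2",(236,216),.014),("top","jar",(157,213),.065),("top","mug",(375,216),.09)]:print(n,t,px2w(n,uv,z).round(3))
s=ctrl.sense();print(rot(s["tool_rot"]).round(2))
E
```

```text
top block [ 0.478 -0.231  0.031]
scene block [ 0.48  -0.239  0.031]
top knob [ 0.608 -0.031  0.121]
scene knob [ 0.611 -0.027  0.121]
top frontL [0.444 0.02  0.014]
top frontR [ 0.441 -0.077  0.014]
scene f1 [0.45  0.014 0.014]
scene f2 [ 0.452 -0.066  0.014]
top jar [0.456 0.291 0.065]
top mug [ 0.422 -0.457  0.09 ]
[[-0.93  0.37 -0.  ]
 [ 0.37  0.93 -0.  ]
 [-0.   -0.   -1.  ]]
```

```bash
python3 - <<'E'
from h import *
q=down(np.pi)
print(ctrl.ik([.53,-.08,.25],q))
ctrl.movep([.53,-.08,.25],q)
s=ctrl.sense();print(s["time_s"],s["tcp_pos"],s["joint_positions"].round(2),s["ft_torque"])
im=ctrl.snapshot("wrist");cv2.imwrite("pics/c_raw.png",im)
np.save("s_c.npy",s,allow_pickle=True)
cv2.imwrite("pics/c.png",cv2.resize(im,(800,600),interpolation=cv2.INTER_CUBIC))
E
```

```text
[ 0.00614122  0.35179266  0.13910312  1.70793567 -0.05403817  1.08559535
  1.73284313]
2.6667 [ 0.53023835 -0.07897244  0.24991805] [ 0.01  0.35  0.14  1.71 -0.05  1.09  1.73] [-0.02606195  0.0590364  -0.00101477]
```

View pics/c.png

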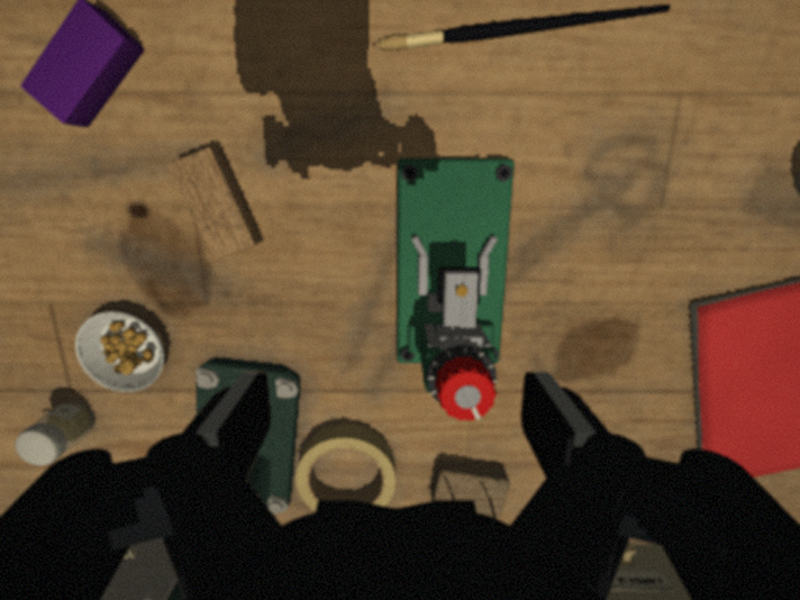

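Wrist view: the clamp base corners are at (398,160), (513,158), (397,361) and (500,361), and the knob top is at (467,388). The block's top face has corners at about (180,157), (210,147), (257,241) and (222,258). The hand blocks nothing I need to see.

```bash
python3 - <<'E'
from h import *
s=np.load("s_c.npy",allow_pickle=True).item()
f=lambda u,v,z:px2w("wrist",((u+.5)*.64-.5,(v+.5)*.64-.5),z,s)
b=[f(*p,.031) for p in[(180,157),(210,147),(257,241),(222,258)]]
for x in b:print("b",x.round(4))
print("c",np.mean(b,0),[np.linalg.norm(b[i]-b[i-1]).round(4) for i in range(4)])
for n,p,z in[("FL",(398,160),.014),("FR",(513,158),.014),("RL",(397,361),.014),("knob",(467,388),.121),("railmouthL",(415,238),.022),("railmouthR",(495,238),.022),("jawfront",(461,270),.073)]:print(n,f(*p,z).round(4))
im=cv2.imread("pics/c_raw.png")
a=crop(im,105,80,75,95,6);c=crop(im,245,90,95,95*95//95+90,0+600/185)
cv2.imwrite("pics/d.png",np.hstack([cv2.resize(a,(474,600)),c[:600]]))
E
```

```text
b [ 0.4443 -0.2522  0.031 ]
b [ 0.4367 -0.2272  0.031 ]
b [ 0.5119 -0.1966  0.031 ]
b [ 0.5265 -0.2279  0.031 ]
c [ 0.47984836 -0.22599631  0.031     ] [np.float64(0.0857), np.float64(0.0261), np.float64(0.0811), np.float64(0.0346)]
FL [ 0.4461 -0.077   0.014 ]
FR [0.4445 0.0198 0.014 ]
RL [ 0.6304 -0.0777  0.014 ]
knob [ 0.6024 -0.0288  0.121 ]
railmouthL [ 0.5106 -0.0622  0.022 ]
railmouthR [0.5107 0.0072 0.022 ]
jawfront [ 0.5278 -0.0291  0.073 ]
```

View pics/d.png

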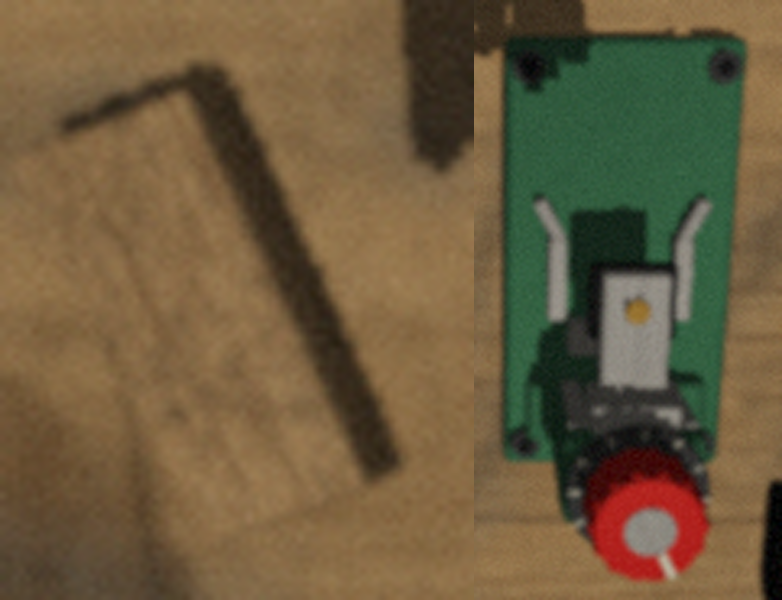

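```bash
python3 - <<'E'
from h import *
s=np.load("s_c.npy",allow_pickle=True).item()
g=lambda u,v:px2w("wrist",(105+u/6.32-.5,80+v/6.32-.5),.031,s)[:2]
b=np.array([g(*p) for p in[(187,92),(362,480),(190,540),(15,152)]])
print(b.round(4),[np.linalg.norm(b[i]-b[i-1]).round(4) for i in range(4)])
c=b.mean(0);d=b[1]-b[0];th=np.arctan2(d[1],d[0]);print(c,np.degrees(th))
u=np.array([np.cos(th),np.sin(th)])
p=c-.020*u;q=down(np.pi+th)
ctrl.movep([*p,.12],q)
f0=ctrl.sense()["force"]
ctrl.line_to([*p,.010],max_speed=.1)
print("down",ctrl.sense()["force"]-f0)
ctrl.grab(35)
s=ctrl.sense();print(s["time_s"],s["tcp_pos"],"w",s["gripper_width"],s["force"]-f0,s["joint_positions"][6])
ctrl.line_to([*p,.10],max_speed=.12)
s=ctrl.sense();print("w",s["gripper_width"],s["force"]-f0)
q=down(np.pi)
ctrl.movep([.533-.072-.020,-.0287,.10],q)
s=ctrl.sense();print(s["time_s"],s["tcp_pos"],s["force"]-f0)
np.save("s_e.npy",s,allow_pickle=True)
im=ctrl.snapshot("wrist");cv2.imwrite("pics/e.png",cv2.resize(im,(800,600),interpolation=cv2.INTER_CUBIC))
E
```

```text
[[ 0.4369 -0.2274]
 [ 0.5137 -0.2001]
 [ 0.5265 -0.2378]
 [ 0.4482 -0.263 ]] [np.float64(0.0374), np.float64(0.0815), np.float64(0.0398), np.float64(0.0823)]
[ 0.48132639 -0.23208115] 19.558175419930812
down [ 0.23996839  0.36076597 -1.40916926]
5.325 [ 0.46270331 -0.23897468  0.01040604] w 0.039412093289001464 [-1.02487641  0.35001673  4.69587611] 2.426598846614731
w 0.03918021155103211 [-0.66765555  1.33957868 -2.80642436]
7.075 [ 0.44134251 -0.02968363  0.09982227] [-0.35720321 -0.09921825 -2.10807976]
```

View pics/e.png

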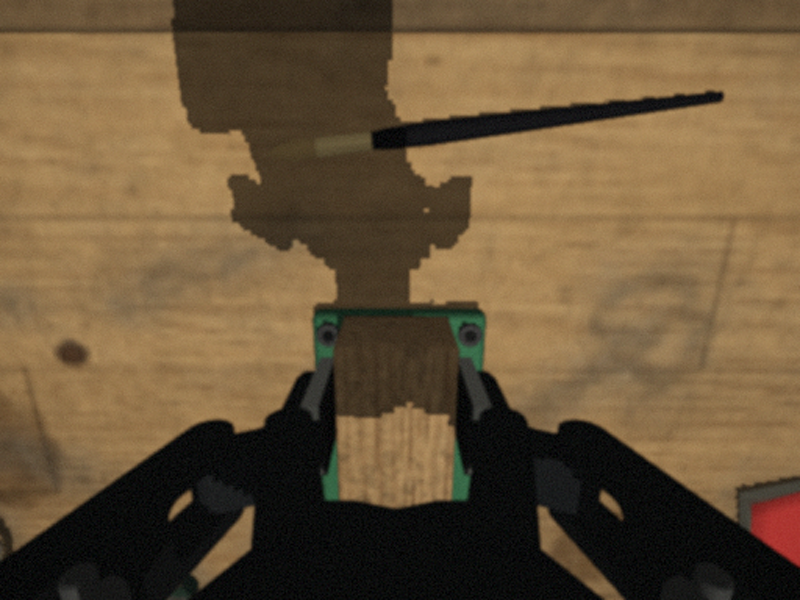

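The block is held straight, centred at column 395. The clamp base is centred at column 400, so its centre line is at y ≈ -0.027.

```bash
python3 - <<'E'
from h import *
S=ctrl.sense
y=-.0270
ctrl.line_to([.441,y,.04]);ctrl.dwell(.2)
s=S();f0=s["force"];print(s["tcp_pos"])
for z in(.027,.026,.025,.0242,.0234,.0226):
    ctrl.line_to([.441,y,z],max_speed=.04);s=S();d=s["force"]-f0
    print("z",s["tcp_pos"].round(4),d.round(1))
    if d[2]>4:break
zs=z+.0004
for x in list(np.arange(.447,.486,.006))+list(np.arange(.487,.515,.002)):
    ctrl.line_to([x,y,zs],max_speed=.05);s=S();d=s["force"]-f0
    if x>.465:print(round(x,4),s["tcp_pos"].round(4),d.round(1),s["ft_torque"].round(2))
    if d[0]<-12 or abs(d[1])>15:break
print(s["time_s"],s["gripper_width"])
E
```

```text
[ 0.44168725 -0.027267    0.04084027]
z [ 0.4408 -0.027   0.0267] [ 1.5 -0.1  0.8]
z [ 0.441 -0.027  0.026] [1.1 0.3 0.6]
z [ 0.441 -0.027  0.025] [0.8 1.3 1.4]
z [ 0.4411 -0.027   0.0244] [ 0.  -0.1  4.5]
0.471 [ 0.4715 -0.027   0.0246] [0.8 1.4 0.8] [ 0.01  0.02 -0.05]
0.477 [ 0.4775 -0.027   0.0246] [0.9 0.2 0.2] [ 0.05 -0.01  0.01]
0.483 [ 0.4835 -0.027   0.0246] [ 0.1  0.4 -0.1] [0.02 0.05 0.01]
0.487 [ 0.4873 -0.027   0.0246] [0.5 0.1 0.3] [-0.01  0.03  0.04]
0.489 [ 0.4891 -0.027   0.0246] [1.2 0.2 0.4] [ 0.01  0.03 -0.04]
0.491 [ 0.4912 -0.027   0.0246] [0.6 0.4 1.4] [-0.03  0.   -0.01]
0.493 [ 0.4932 -0.027   0.0246] [0.6 0.5 1.4] [-0.02  0.09  0.  ]
0.495 [ 0.4952 -0.027   0.0246] [0.3 0.5 0.5] [-0.01 -0.    0.02]
0.497 [ 0.4972 -0.027   0.0246] [ 1.3 -0.5  1.1] [-0.01  0.02 -0.01]
0.499 [ 0.4983 -0.0271  0.0245] [-2.4 -0.6  2.7] [-0.08  0.6   0.07]
0.501 [ 0.4983 -0.027   0.0244] [-7.8 -0.   7.6] [-0.25  1.57  0.09]
0.503 [ 0.4982 -0.027   0.0244] [-13.   -0.   13.1] [-0.19  2.52  0.08]
13.2167 0.039602943438668464
```

```bash
python3 - <<'E'
from h import *
ctrl.ungrasp();ctrl.dwell(.1)
s=ctrl.sense();print(s["tcp_pos"],s["gripper_width"])
ctrl.line_to([.495,-.027,.09],max_speed=.15)
ctrl.movep([.49,-.027,.22],down(np.pi));ctrl.dwell(.2)
s=ctrl.sense();print(s["time_s"],s["tcp_pos"],s["joint_positions"].round(3))
np.save("s_f.npy",s,allow_pickle=True)
im=ctrl.snapshot("wrist");cv2.imwrite("pics/f.png",crop(im,176,90,160,160,3.75))
q=down(np.pi)
for h in np.radians([-30,0,30,60,90,120,150,180,210,240,270,300]):
    j=ctrl.ik([.608,-.027,.16],down(h));print(round(np.degrees(h)),None if j is None else j.round(2))
E
```

```text
[ 0.50313992 -0.02698213  0.0245916 ] 0.08530689333746778
15.2083 [ 0.48932209 -0.02685784  0.21844253] [-0.188  0.319  0.26   1.867 -0.098  0.971  1.686]
-30 [-0.59  0.81  1.15  1.66 -0.79  1.21 -1.35]
0 [-0.59  0.81  1.15  1.66 -0.79  1.21 -0.82]
30 [-0.49  0.69  0.88  1.66 -0.59  1.08 -0.49]
60 [-0.43  0.64  0.74  1.65 -0.49  1.04 -0.06]
90 [-0.36  0.61  0.61  1.65 -0.4   1.    0.38]
120 [-0.28  0.58  0.47  1.65 -0.3   0.98  0.81]
150 [-0.21  0.56  0.35  1.65 -0.23  0.97  1.27]
180 [-0.15  0.55  0.24  1.65 -0.16  0.96  1.72]
210 [-0.08  0.54  0.13  1.65 -0.08  0.95  2.18]
240 [ 0.    0.54  0.01  1.65 -0.    0.95  2.63]
270 [ 0.39  0.6  -0.63  1.64  0.4   1.03  2.77]
300 [-0.59  0.81  1.15  1.66 -0.79  1.21 -1.87]
```

View pics/f.png

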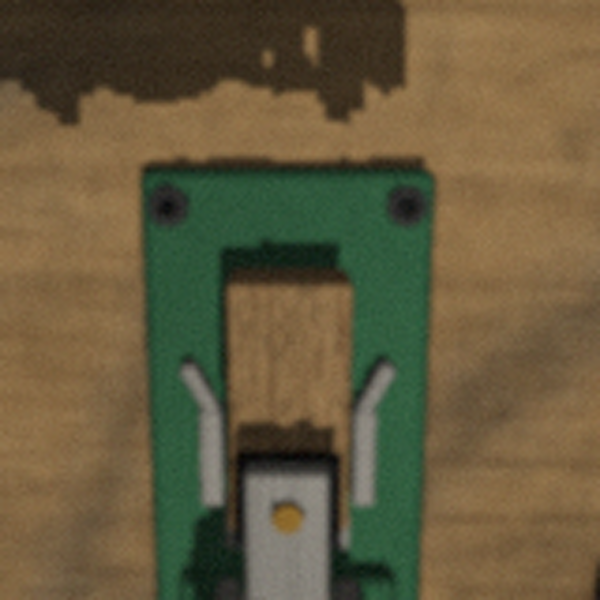

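The block lies straight between the rails with its end under the jaw pad. The base front edge is at row 172 and the top front edge of the block at row 285. Next I look at the knob from above.

```bash
python3 - <<'E'
from h import *
s=np.load("s_f.npy",allow_pickle=True).item()
f=lambda u,v,z:px2w("wrist",(176+u/3.75-.5,90+v/3.75-.5),z,s).round(4)
print("basefront",f(145,172,.014),f(434,172,.014),"blockfront top",f(288,283,.045),"rails in",f(224,420,.022),f(356,420,.022),"jaw",f(287,470,.071))
print("microscope",px2w("top",(290,130),.25),px2w("top",(290,130),.1))
K=[.608,-.027]
ctrl.movep([*K,.20],down(np.radians(235)));ctrl.dwell(.2)
s=ctrl.sense();print(s["time_s"],s["tcp_pos"],s["joint_positions"].round(3))
np.save("s_g.npy",s,allow_pickle=True)
im=ctrl.snapshot("wrist");cv2.imwrite("pics/g_raw.png",im)
u,v=w2px("wrist",[*K,.121],s);print(u,v)
x0=int(np.clip(u-80,0,352));y0=int(np.clip(v-80,0,224));print(x0,y0)
cv2.imwrite("pics/g.png",crop(im,x0,y0,160,160,3.75))
E
```

```text
basefront [ 0.4448 -0.0755  0.014 ] [0.4449 0.0207 0.014 ] blockfront top [ 0.4765 -0.0279  0.045 ] rails in [ 0.529  -0.0504  0.022 ] [ 0.5291 -0.0044  0.022 ] jaw [ 0.5289 -0.0282  0.071 ]
microscope [ 0.68356672 -0.16965575  0.25      ] [ 0.73012254 -0.1795947   0.1       ]
16.3 [ 0.60757755 -0.02682547  0.20040893] [-0.016  0.5    0.032  1.596 -0.018  1.045  2.551]
252.33154624177521 199.8930126670263
172 119
```

View pics/g.png

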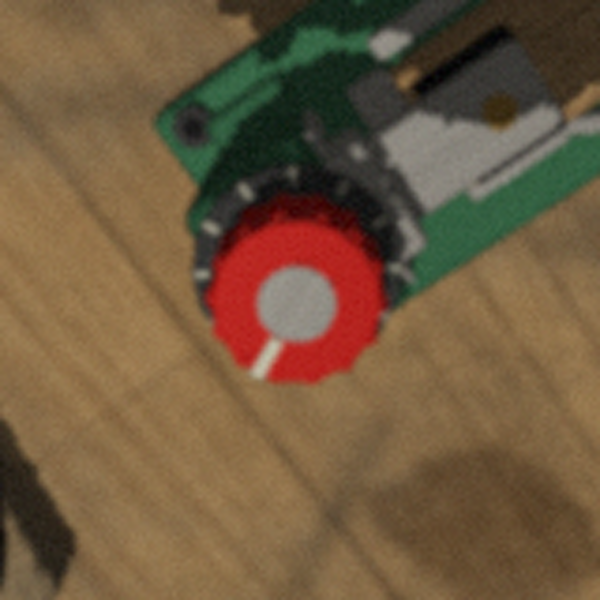

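The knob top centre is at crop (296,303), about 1 mm from the prediction, and the white line points to (262,372). Nothing is near the gripper. I'll grip and turn: 4.4 rad in all gives 0.8 to 2.4 rad of slip for any gap allowed by the spec.

```bash
python3 - <<'E'
from h import *
s=np.load("s_g.npy",allow_pickle=True).item()
k=px2w("wrist",(250.9-.5,199.8-.5),.121,s);print(k)
K=[.608,-.0272]
q=down(np.radians(235))
ctrl.line_to([*K,.097],q,max_speed=.1)
s=ctrl.sense();f0=s["force"];print(s["tcp_pos"],f0)
ctrl.grab(45);ctrl.dwell(.1)
s=ctrl.sense();print("w",s["gripper_width"],(s["force"]-f0).round(1),s["tcp_pos"])
j0=s["joint_positions"].copy()
import os
j0=np.array(ctrl.ik([*K,.097],q)) if np.abs(np.array(ctrl.ik([*K,.097],q))-j0).max()<.02 else j0
for i in range(1,12):
    j=j0.copy();j[6]-=.4*i
    ctrl.move_j(j)
    s=ctrl.sense();m=[]
    for _ in range(6):
        ctrl.dwell(.02);m.append(ctrl.sense()["ft_torque"][2])
    print(i,s["time_s"],s["joint_positions"][6].round(3),"mz",np.mean(m).round(3),"tau7",s["tau"][6].round(3),"F",(s["force"]-f0).round(1),"w",s["gripper_width"].round(4))
    if np.abs(s["force"]-f0).max()>30:print("STOP");break
E
```

```text
[ 0.6090419  -0.02838374  0.121     ]
[ 0.60843933 -0.02723544  0.09762651] [-0.23863438  0.43399936  0.15073364]
w 0.038624133989806304 [ 2.7 -2.6  5.4] [ 0.60923683 -0.02789356  0.09795058]Traceback (most recent call last):
  File "<stdin>", line 19, in <module>
AttributeError: 'float' object has no attribute 'round'
```

```bash
python3 - <<'E'
from h import *
s=ctrl.sense();j0=s["joint_positions"].copy();print(j0.round(3),s["force"],s["tcp_pos"])
e=2.55-.4
for i in range(1,11):
    j=j0.copy();j[6]=e-.4*i
    ctrl.move_j(j)
    s=ctrl.sense();m=[]
    for _ in range(6):
        ctrl.dwell(.02);m.append(ctrl.sense()["ft_torque"][2])
    print(i,"%.2f j7 %.3f mz %.3f tau7 %.3f w %.4f"%(s["time_s"],s["joint_positions"][6],np.mean(m),s["tau"][6],s["gripper_width"]),s["force"].round(1))
    if np.abs(s["force"]).max()>30:print("STOP");break
E
```

```text
[-0.011  0.608  0.026  1.717 -0.019  0.814  2.154] [ 1.44047049 -2.44868523  5.41284307] [ 0.60914891 -0.02787196  0.0979377 ]
1 19.17 j7 1.754 mz -0.053 tau7 -0.290 w 0.0388 [ 1.2 -1.   1.9]
2 19.73 j7 1.355 mz -0.026 tau7 -0.289 w 0.0383 [ 1.2 -1.2  2.7]
3 20.30 j7 0.955 mz 0.004 tau7 -0.285 w 0.0388 [1.  1.  2.8]
4 20.87 j7 0.555 mz 0.008 tau7 -0.284 w 0.0384 [1.8 1.3 2.4]
5 21.43 j7 0.155 mz 0.006 tau7 -0.284 w 0.0384 [1.8 2.  2.7]
6 22.00 j7 -0.245 mz -0.025 tau7 -0.284 w 0.0384 [2.3 2.3 3.2]
7 22.57 j7 -0.645 mz 0.009 tau7 -0.284 w 0.0384 [3.6 2.6 2. ]
8 23.13 j7 -1.047 mz -0.084 tau7 -0.134 w 0.0386 [4.7 3.5 1.9]
9 23.70 j7 -1.447 mz -0.025 tau7 -0.196 w 0.0385 [4.1 2.7 2.4]
10 24.27 j7 -1.847 mz -0.034 tau7 -0.184 w 0.0387 [5.2 2.  2.1]
```

```bash
python3 - <<'E'
from h import *
ctrl.ungrasp()
p=ctrl.sense()["tcp_pos"]
ctrl.line_to([p[0],p[1],.20],max_speed=.15);ctrl.dwell(.2)
s=ctrl.sense();print(s["time_s"],s["tcp_pos"])
np.save("s_h.npy",s,allow_pickle=True)
im=ctrl.snapshot("wrist");sc=ctrl.snapshot("scene");cv2.imwrite("pics/h_raw.png",im)
u,v=w2px("wrist",[.608,-.028,.121],s);x0=int(u-70);y0=int(np.clip(v-90,0,244));print(u,v,x0,y0)
a=crop(im,x0,y0,140,140,3);b=cv2.resize(crop(sc,215,145,75,79,5.3),(380,420))
cv2.imwrite("pics/h.png",np.hstack([a,b[:420]]))
E
```

```text
25.925 [ 0.60838184 -0.02804308  0.19892044]
252.79761324925008 200.09987472591249 182 110
```

View pics/h.png

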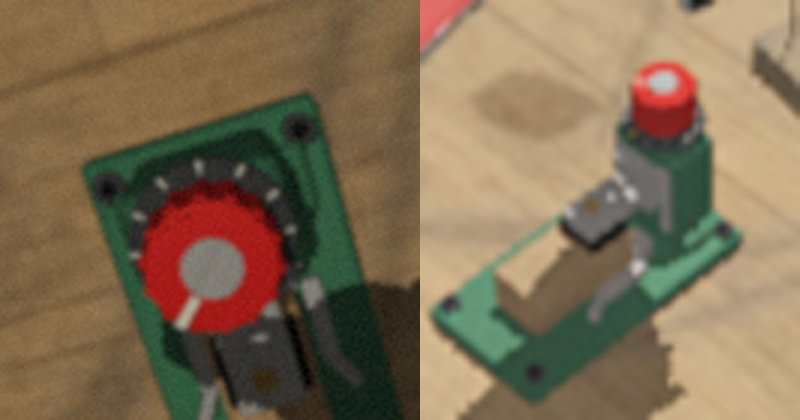

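The jaw appears to rest on the block, and the white line points at (188,318) in the wrist crop. The yellow mark is hidden on the robot side, so I look from there.

```bash
python3 - <<'E'
from h import *
ctrl.movep([.545,-.028,.18],down(np.radians(180)));ctrl.dwell(.2)
s=ctrl.sense();print(s["time_s"],s["tcp_pos"],s["joint_positions"].round(2))
np.save("s_i.npy",s,allow_pickle=True)
im=ctrl.snapshot("wrist");cv2.imwrite("pics/i_raw.png",im)
u,v=w2px("wrist",[.608,-.028,.121],s);x0=int(u-55);y0=int(np.clip(v-70,0,274));print(u,v,x0,y0)
cv2.imwrite("pics/i.png",crop(im,x0,y0,110,110,5.4))
for n,z,r in(("top",.121,0),("coll",.094,0)):print(n,w2px("wrist",[.608,-.028,z],s))
E
```

```text
28.5333 [ 0.54502444 -0.02784765  0.17997308] [ 0.72  0.68 -1.22  1.78  0.69  1.19  0.86]
253.2210377162365 277.9678545786733 198 207
top (np.float64(253.2210377162365), np.float64(277.9678545786733))
coll (np.float64(253.19515919569045), np.float64(261.23397847818967))
```

View pics/i.png

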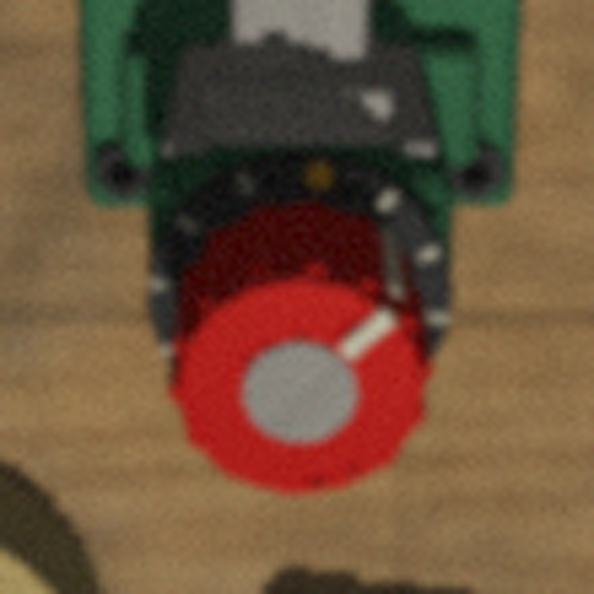

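```bash
python3 - <<'E'
from h import *
s=np.load("s_i.npy",allow_pickle=True).item()
f=lambda u,v,z:px2w("wrist",(198+u/5.4-.5,207+v/5.4-.5),z,s)[:2]
c=f(300,391,.121);L=f(392,316,.121)-c;o=f(345,355,.121)-c
print(c)
A=lambda d:np.degrees(np.arctan2(d[1],d[0]))
for n,p in(("yellow",(318,176)),("t1",(388,200)),("t2",(428,252)),("t3",(436,317)),("t-1",(246,184)),("t-2",(188,224))):
    for cc in (c,np.array([.608,-.028])):
        d=f(*p,.094)-cc;print(n,A(d).round(1),np.hypot(*d).round(4),end=" | ")
    print()
print("line",A(L),A(o))
E
```

```text
[ 0.60891551 -0.02814164]
yellow 172.6 0.024 | yellow 172.6 0.0231 | 
t1 142.0 0.0245 | t1 140.9 0.0237 | 
t2 112.9 0.024 | t2 111.0 0.0236 | 
t3 82.0 0.0241 | t3 79.8 0.0241 | 
t-1 -157.7 0.0241 | t-1 -156.5 0.0234 | 
t-2 -127.6 0.0243 | t-2 -125.6 0.0238 | 
line 133.06555571337188 132.5271917683543
```

Slip is 172.6° − 133° ≈ 39.6° (0.69 rad), more than one 30° step and well inside the half-turn limit. The measured ticks come out 29–31° apart, so the reading is sound. The gripper is clear of everything.

```bash
python3 - <<'E'
from h import *
s=ctrl.sense();print(s["time_s"],s["gripper_width"],s["force"].round(1))
print(ctrl.hand_in())
E
```

```text
28.5833 0.08546239515099002 [-0.   0.3  0.2]
the job is handed in; nothing more can be done
None
```

The block is clamped in the glue clamp, the clutch has clicked once, and I handed the job in at 28.6 s with the gripper open and touching nothing.

- **Block:** I set it sole down on the bed and slid it between the rails until it stopped firmly against the end stops, at about 13 N. The wrist picture showed it straight between the rails, with its front end where the home position puts it. I did not measure it again after clamping, but the later scene view showed it still in place.
- **Knob:** I turned it clockwise about 4.4 rad. The joint torque changed near the end of the turn, about when the jaw would have met the block. The last picture puts the white line 39.6° (0.69 rad) past the yellow mark, so one click and about 10° beyond it.
- **Jar and mug:** I never went near either one, but I did not check them in a final picture.

**Checks that disagreed:**
- The wrist moment about the vertical was too noisy to show the clutch slipping, so the slip figure rests on the picture.
- From the torque change I expected 0.8 to 1.2 rad of slip, somewhat more than the picture shows. The knob may have slipped a little in the fingers.

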